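# Hang the blue tote under the S-hook

### The arm

A 6-joint arm with a two-finger parallel gripper is mounted at the origin on the work surface. World frame = base frame: x ahead of the robot, y to its left, z up, the work surface at z = 0. Lengths are in m, angles in rad, forces in N, time in s.
With the tool pointing down it reaches from about 0.35 to 0.775 m from the base axis. Payload 7.3 kg.
Tool frame: the origin (TCP) lies midway between the tips of the shut fingers; the grasp point (between the pads) lies 19 mm behind it; z points along the fingers, y is the direction in which the jaws open and shut (so a half turn about z gives the same grasp; the last joint's range is limited). The gripper opens to 92 mm and grips with 3 to 60 N. Pads are 19 mm wide; open, the fingers measure 130 mm over their backs; the gripper's body (75 mm by 190 mm) begins 47 mm behind the grasp point.
Start: joints at [-1.461, 0.342, 1.524, -0, 1.275, -0.146], TCP at [0.133, -0.508, 0.227] pointing down, gripper open.
Joint ranges: [-2.53, 2.53], [-0.77, 2.02], [0.04, 2.7], [-1, 4.14], [0.28, 2.66], [-3.11, 3.11]. Speed limits (rad/s): [2.57, 2.57, 3.14, 3.14, 3.14, 3.14].

### API

Orientations are given as [roll, pitch, yaw] about the fixed x, y, z axes, in that order (R = Rz(yaw) Ry(pitch) Rx(roll)).
In Python, from cell import robot gives the robot as it stands.
- The arm moves only by the shell command python3 -m crank 'ROWS' [FORCE]. ROWS is a JSON object of lists of equal length, an entry for each row: "claw": the opening, from 0 (shut) to 1 (fully open); "delta_pos": the shift along the tool's x, y, z in units of 25 mm (1.0 is 25 mm), a list of three; "roll": the turn about the tool's z in units of 6 degrees (1.0 is 6 degrees). In form: {"claw": [claw, ...], "delta_pos": [[dx, dy, dz], ...], "roll": [roll, ...]}. A call has exactly 8 rows; each row is the pose to reach, as a shift and turn from the pose commanded when the call began, along the tool's axes at that moment; what a row does not reach only later rows make up. A row lasts 1/12 s, in which the tool goes at most 41.7 mm and 7.16 degrees, less where a joint would pass 70% of its speed; a pose out of reach is approached as far as the arm can. A call with a gripper value outside its range is refused whole. The fingers move at their own pace and stop on an object; FORCE is the grip in N (left out, the last holds). Time passes only in rows, so rows that repeat a pose let the fingers close, or fill a call up. It gives the time, the measured TCP pose, the force and the opening at its end, in the units of the state.
- robot.observe(): the state, without advancing time (a new reading comes with each control period).
- robot.read_camera(name): name is "scene" or "top" or "wrist"; returns a dict with "color" (400x640x3 uint8, blue, green, red), "fx", "fy", "cx", "cy" (pixels), "k1" (the pictures are not rectified: a ray, as slopes to the right and down, at radius r is drawn at 1 + k1 r^2 times it, then the intrinsics apply), "rvec" (rotation vector, rad) and "tvec" (3), from world to camera coordinates, as OpenCV has them; the wrist camera has in their place "hand_eye" (4x4, takes a point from camera to tool coordinates, whose origin is the TCP and whose axes are the flange's). Camera axes: x right, y down, z forward; pixel columns grow to the right and rows downward; lengths in m; the calibration is good to about 2 mm. A picture is of the moment at which its call begins: read the wrist's pose just before it. There is no depth.
- robot.hand_in(): hands the job in, once; it reports no verdict.
The state is a dict: "time": time; "qpos": joint angles; "qvel": joint speeds; "joint_efforts": joint torques, N m; "tool_pos": TCP position; "tool_rot": TCP orientation; "contact_force": force on the tool from outside, world axes, zero at the start; "torque": the same for the moment, N m; "opening": finger opening in m.
Only numpy, scipy, OpenCV 4.12 (cv2) and the standard library are available. Lean on these libraries where they do the work, as an engineer would, in place of code of your own. Each camera call takes 0.05 s, during which the arm holds its last target.

### The job

Hang the small blue tool tote by its wooden handle in the open lower loop of the steel S-hook that already hangs from the green bracket, so that hook and tote hang still as a chain, the tote level and clear of the counter. Keep the hook hanging on the bracket, leave the yellow tote where it stands, and let go.

Things in the scene. Friction and masses are not known exactly. Their poses are not given: they have to be found in the camera images.
- blue_tote: Tote to hang: loose, 0.16-0.25 kg, open blue tray 200 (x) x 70 (y) x 45 mm high, wooden handle bar above, 113 mm high in all. Origin in its middle, 56.5 mm above the underside. x runs along tray and handle, at the start away from the robot within 25 degrees; z up. It stands on the left or right of the counter, the yellow tote on the other side.
- blue_tote_handle (a point): Middle of the blue tote's handle bar, same axes. Bar 200 mm long (x), 12 wide (y), 8 high (z), on uprights 6 x 12 mm at x = -94 and +94 mm; 60 mm free between bar and tray rim. Pinch it firmly across its width; gripped 75 mm from the middle at the -x end (towards the robot), the gripper stays clear of hook and bracket.
- s_hook: Flat steel S-hook, loose, 0.3 kg, strap 24 wide (x), 5 thick. Origin: middle of the lower loop's seat, 150 mm above the counter; z up, x away from the robot within 15 degrees. Seat flat for y = -8 to 8 mm, then slopes up to the tip (-y side) and stem (y = 24): 43 mm clear between. It hangs still on an 18 mm square arm along x: top 145 mm over the seat, end at x = -19 mm, post from x = 170 mm.
- s_hook_tip (a point): End of the lower loop's upright tip, 24 mm to the -y side of the seat's middle and 27 mm above it; axes as s_hook. The loop opens to -y here: a bar along x goes in over the tip (bar 40 to 65 mm above the seat), sideways to the middle, then down. Above, the stem slants from 65 mm over the seat at y = 24 mm to 107 mm at y = -19 mm, then goes straight up to the arm.
- yellow_tote: A second tote of the same shape and size, yellow: to be left standing where it is. Origin and axes as for the blue tote.
There are look-alikes about, which are no part of the job. Leave any turquoise look-alike of the blue_tote alone.

How it is judged:
By the outcome, as a careful person would: the job done as asked, in the order asked, and still so for the second after the job is handed in, with the robot touching nothing.
It also fails if it takes over 51 s, if anything falls off the work surface, if the arm or the gripper's body presses on something with over 40 N, if the wrist force passes 120 N, or if a joint passes its speed limit or range.

## Working session

There is one attempt and no reset: what is moved stays moved. The work goes in short steps, Python scripts to look and compute and a shell command to move; the robot and the scene stay as the last step left them, time stands still between calls to the robot, and variables do not carry over. Pictures are saved under pics/ and viewed, and the job is handed in when it is done.

```bash
ls; mkdir -p pics; python3 - <<'E'
from cell import robot
import cv2
print(robot.observe())
for n in ("scene","top","wrist"):
    c=robot.read_camera(n); cv2.imwrite(f"pics/{n}0.png",c["color"])
    print(n,{k:v for k,v in c.items() if k!="color"})
E
```

```text
pics
{'time': 0.0, 'qpos': array([-1.46100274e+00,  3.42710906e-01,  1.52500391e+00, -2.68334268e-05,
        1.27538809e+00, -1.45980334e-01]), 'qvel': array([ 1.28646366e-03, -3.55016246e-04,  9.35597556e-06,  7.44069434e-05,
       -8.85972817e-04, -1.81591837e-03]), 'joint_efforts': array([-7.76026391e-04, -4.31246281e+01, -2.44222373e+01,  7.17707165e-02,
        5.58627828e-02, -9.20887464e-05]), 'tool_pos': array([ 0.13280128, -0.50751324,  0.22605567]), 'tool_rot': array([-3.14009473e+00, -1.94298494e-04,  2.55781609e-01]), 'contact_force': array([ 0.07318246, -0.212997  ,  0.17377372]), 'torque': array([0.00670821, 0.01685541, 0.05254472]), 'opening': 0.09202913136280373}
scene {'fx': 386.2537768832438, 'fy': 386.2537768832438, 'cx': 318.49106984072887, 'cy': 200.83647290346954, 'k1': -0.032987562230730294, 'rvec': array([ 1.03528526,  2.24208176, -1.21218629]), 'tvec': array([ 0.25322939, -0.12418699,  1.66524678])}
top {'fx': 433.73892446435417, 'fy': 433.73892446435417, 'cx': 316.7222809142753, 'cy': 199.11470548866546, 'k1': -0.10996155703409445, 'rvec': array([ 2.12987537, -2.16510825,  0.11208762]), 'tvec': array([0.11903371, 0.54065731, 1.35480685])}
wrist {'fx': 352.49744179193146, 'fy': 352.49744179193146, 'cx': 325.0706764705476, 'cy': 202.17551231513386, 'k1': -0.014714132223890482, 'hand_eye': array([[-4.08279955e-04, -9.64377678e-01, -2.64528879e-01,
         7.12113682e-02],
       [ 9.99999691e-01, -2.16079429e-04, -7.55674208e-04,
        -1.80399025e-04],
       [ 6.71596088e-04, -2.64529106e-01,  9.64377468e-01,
        -1.57772904e-01],
       [ 0.00000000e+00,  0.00000000e+00,  0.00000000e+00,
         1.00000000e+00]])}
```

View pics/scene0.png

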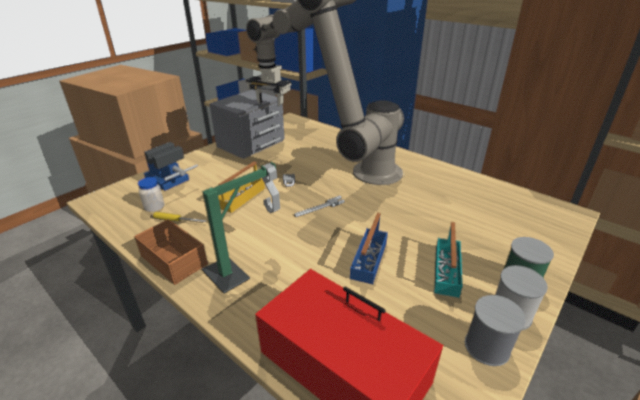

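View pics/top0.png

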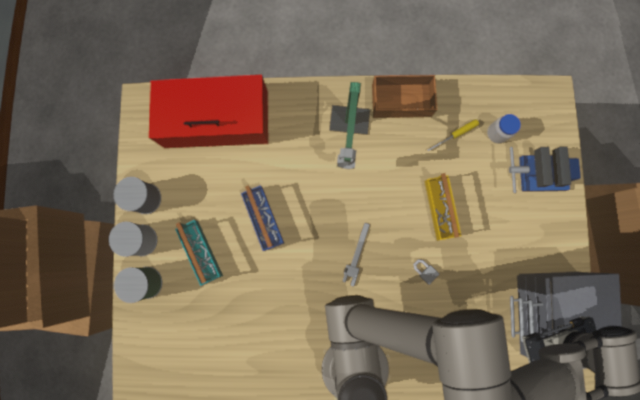

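View pics/wrist0.png

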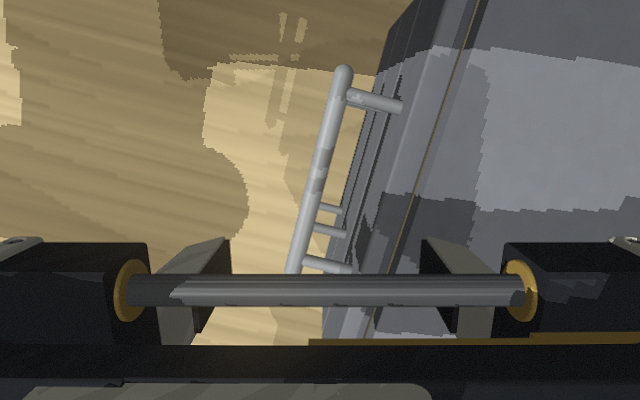

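Top picture: the blue tote is at about (263,217). It could be confused with the turquoise look-alike at (199,250), and less easily with the blue vise at (550,172), the blue-lidded jar at (508,125) or the yellow tote at (442,207). The hook is at (346,158). I choose (263,217), which is navy blue with a wooden bar, and I'll check it in a close crop.

```bash
cat > h.py <<'E'
import numpy as np, cv2
from cell import robot
from scipy.spatial.transform import Rotation as Ro
def Kof(c): return np.array([[c["fx"],0,c["cx"]],[0,c["fy"],c["cy"]],[0,0,1.]]), np.array([c["k1"],0,0,0,0.])
def ext(c,st=None):
    if "rvec" in c:
        R=cv2.Rodrigues(np.array(c["rvec"]))[0]; return R.T, -R.T@np.array(c["tvec"])
    H=np.array(c["hand_eye"]); Rt=Ro.from_euler("xyz",st["tool_rot"]).as_matrix()
    return Rt@H[:3,:3], Rt@H[:3,3]+st["tool_pos"]
def ray(c,uv,st=None):
    K,d=Kof(c); n=cv2.undistortPoints(np.array([[uv]],float),K,d)[0,0]
    R,o=ext(c,st); v=R@np.array([n[0],n[1],1]); return o,v/np.linalg.norm(v)
def onz(c,uv,z,st=None):
    o,v=ray(c,uv,st); return o+v*(z-o[2])/v[2]
def proj(c,P,st=None):
    K,d=Kof(c); R,o=ext(c,st); P=np.atleast_2d(P)
    return cv2.projectPoints(((P-o)@R).reshape(-1,1,3),np.zeros(3),np.zeros(3),K,d)[0][:,0]
def tri(rs):
    A=sum(np.eye(3)-np.outer(v,v) for o,v in rs); b=sum((np.eye(3)-np.outer(v,v))@o for o,v in rs)
    p=np.linalg.solve(A,b); return p,[np.linalg.norm(np.cross(p-o,v)) for o,v in rs]
E
python3 - <<'E'
import cv2,numpy as np
t=cv2.imread("pics/top0.png"); s=cv2.imread("pics/scene0.png")
a=cv2.resize(t[170:295,165:325],None,fx=4.5,fy=4.5,interpolation=cv2.INTER_CUBIC); cv2.imwrite("pics/cropA.png",a)
b=cv2.resize(t[70:190,310:400],None,fx=4,fy=4,interpolation=cv2.INTER_CUBIC)
b2=cv2.resize(s[155:295,180:310],None,fx=4,fy=4,interpolation=cv2.INTER_CUBIC)[:480,:440]
cv2.imwrite("pics/cropB.png",np.hstack([b,b2]) )
E
```

```text
(no output)
```

View pics/cropA.png

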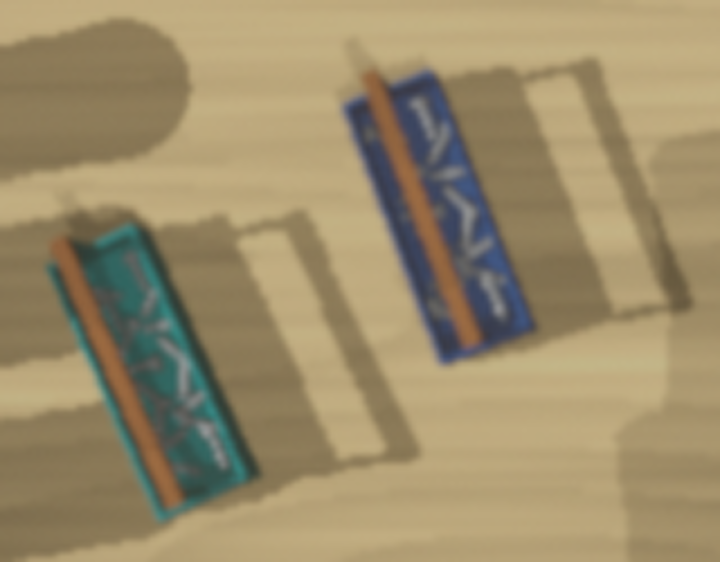

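View pics/cropB.png

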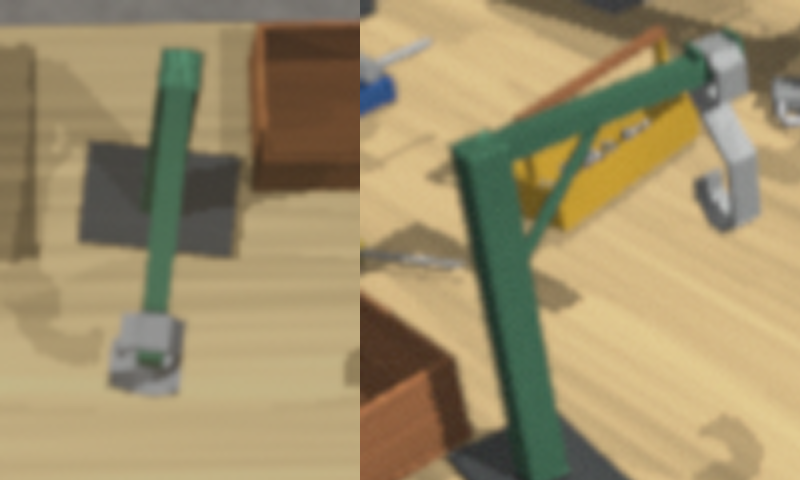

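The crop confirms navy blue at (263,217) and turquoise at (199,250). The hook's lower loop opens to -y: its tip is on the left in the scene view, which looks back at the robot. Next I'll measure.

```bash
python3 - <<'E'
from h import *
T=robot.read_camera("top");S=robot.read_camera("scene")
def bar(c,box,name):
    x0,y0,x1,y1=box; im=c["color"][y0:y1,x0:x1]; h=cv2.cvtColor(im,cv2.COLOR_BGR2HSV)
    m=cv2.inRange(h,(5,125,60),(13,255,255))
    n,l,st,ce=cv2.connectedComponentsWithStats(m); i=1+np.argmax(st[1:,4]); 
    ys,xs=np.nonzero(l==i); p=np.c_[xs+x0,ys+y0].astype(float); mu=p.mean(0); 
    d=np.linalg.svd(p-mu,full_matrices=False)[2][0]; t=(p-mu)@d; e0,e1=mu+d*(t.min()-.5),mu+d*(t.max()+.5)
    print(name,st[i],e0,e1); return e0,e1
e=bar(T,(235,175,290,260),"blue top"); 
P=[onz(T,x,.113) for x in e]; print(P,np.linalg.norm(P[0]-P[1]))
f=bar(S,(345,205,395,285),"blue scene"); Q=[onz(S,x,.109) for x in f]; print(Q,np.linalg.norm(Q[0]-Q[1]))
# arm green
def green(c,box):
    x0,y0,x1,y1=box; h=cv2.cvtColor(c["color"][y0:y1,x0:x1],cv2.COLOR_BGR2HSV)
    return cv2.inRange(h,(55,80,20),(90,255,255))
m=green(T,(330,100,365,150))
for y in range(0,50,4):
    xs=np.nonzero(m[y])[0]+330
    if len(xs): 
        a,b=onz(T,(xs.min()-.5,y+100),.295),onz(T,(xs.max()+.5,y+100),.295); print(y+100,xs.min(),xs.max(),a[:2].round(4),b[:2].round(4))
b=cv2.resize(T["color"][140:175,330:365],None,fx=14,fy=14,interpolation=cv2.INTER_CUBIC)
b2=cv2.resize(S["color"][155:220,250:290],None,fx=7.5,fy=7.5,interpolation=cv2.INTER_CUBIC)
b=np.vstack([b,np.zeros((max(0,len(b2)-len(b)),b.shape[1],3),np.uint8)])[:len(b2)] if len(b2)>=len(b) else b
b2=np.vstack([b2,np.zeros((len(b)-len(b2),b2.shape[1],3),np.uint8)])
cv2.imwrite("pics/cropC.png",np.hstack([b,b2])); print(b.shape,b2.shape)
E
```

```text
blue top [13 13  5 14 22] [248.50240444 187.59303087] [251.38856433 201.42971169]
[array([0.57187477, 0.31630282, 0.113     ]), array([0.52918482, 0.30724692, 0.113     ])] 0.043639910223535854
blue scene [ 17   9  18  40 135] [378.39916435 213.22830434] [362.69056995 253.41588939]
[array([0.39019927, 0.25291656, 0.109     ]), array([0.57897138, 0.32579618, 0.109     ])] 0.2023520326893411
100 351 356 [0.7769 0.0102] [ 0.7766 -0.0059]
104 350 355 [0.7657 0.0132] [ 0.7654 -0.0029]
108 350 355 [0.7545 0.0135] [ 0.7542 -0.0026]
112 349 354 [0.7434 0.0165] [7.431e-01 5.000e-04]
116 349 354 [0.7322 0.0168] [0.7319 0.0008]
120 349 353 [0.7211 0.0171] [0.7209 0.0038]
124 349 352 [0.71   0.0174] [0.7098 0.0068]
128 349 352 [0.699  0.0177] [0.6988 0.0071]
132 349 351 [0.688 0.018] [0.6879 0.01  ]
136 349 349 [0.6771 0.0183] [0.677  0.0156]
140 348 350 [0.6662 0.0212] [0.6661 0.0133]
144 348 348 [0.6553 0.0215] [0.6553 0.0189]
(490, 490, 3) (490, 300, 3)
```

View pics/cropC.png

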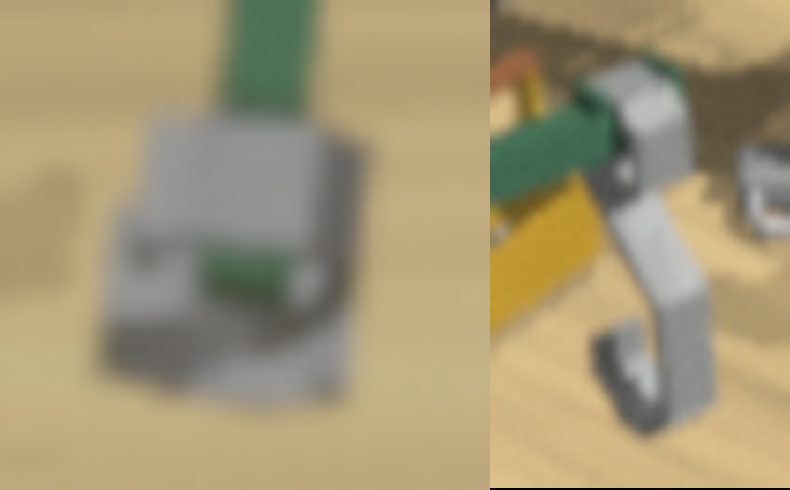

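```bash
python3 - <<'E'
from h import *
T=robot.read_camera("top");S=robot.read_camera("scene")
px=lambda x,y,s,ox,oy:((x+.5)/s-.5+ox,(y+.5)/s-.5+oy)
P=[onz(T,px(x,y,4.5,165,170),.113) for x,y in((373,72),(470,347))]
d=P[0]-P[1];print(P,np.linalg.norm(d),np.degrees(np.arctan2(d[1],d[0])),(P[0]+P[1])/2)
C=T["color"]
h=C.astype(int); m=((h[:,:,1]-h[:,:,2])>8)
pts=[]
for y in range(96,147,5):
    xs=[x for x in range(335,366) if m[y,x]]
    if xs: p=onz(T,((min(xs)+max(xs))/2,y),.295); pts.append(p[:2]); print(y,min(xs),max(xs),p[:2].round(4))
# hook: top plate quad centre in top view, z=.300
for x,y in((148,118),(325,128),(310,250),(140,235),(365,150)): print("top strap",onz(T,px(x,y,14,330,140),.300)[:2].round(4))
t=[px(x,y,7.5,250,155) for x,y in ((602,0),)]
# scene: tip upper edge corners & strap bottom corners
q=lambda x,y: px(x-490,y,7.5,250,155)
for n,x,y,z in(("tip near-camera corner",594,345,.177),("tip far corner",640,320,.177),("elbow L",662,308,.215),("elbow R",707,285,.215)):
    print(n,onz(S,q(x,y),z).round(4))
E
```

```text
[array([0.57805719, 0.3194259 , 0.113     ]), array([0.39152802, 0.25365221, 0.113     ])] 0.1977860204555383 19.4236080824412 [0.48479261 0.28653905 0.113     ]
96 350 357 [0.7881 0.0018]
101 349 357 [0.774  0.0036]
106 348 356 [0.76   0.0067]
111 346 356 [0.746  0.0097]
116 346 355 [0.7321 0.0115]
121 345 355 [0.7183 0.0132]
126 347 354 [0.7044 0.0122]
131 347 354 [0.6907 0.0126]
136 347 352 [0.677  0.0156]
141 347 351 [0.6634 0.0173]
146 346 351 [0.6498 0.019 ]
top strap [0.6437 0.0415]
top strap [0.6412 0.0083]
top strap [0.6178 0.0118]
top strap [0.6213 0.0435]
top strap [0.6368 0.0009]
tip near-camera corner [6.411e-01 5.000e-04 1.770e-01]
tip far corner [0.6164 0.0012 0.177 ]
elbow L [0.6437 0.0468 0.215 ]
elbow R [0.6208 0.0482 0.215 ]
```

Measured positions (m):

| Item | Position | Yaw | Check |
|---|---|---|---|
| Blue bar middle | (0.485, 0.288) | ~20° | length 0.198 against 0.200 |
| Hook seat | ~(0.63, 0.024) | ~-7° | tip-to-stem span 47 mm |

Next I move up over the tote, with the camera side turned towards the robot.

```bash
cat >> h.py <<'E'
def plan(target,yaw_deg=None):
    s=robot.observe(); R=Ro.from_euler("xyz",s["tool_rot"]).as_matrix()
    d=R.T@(np.array(target)-s["tool_pos"])/.025
    y=np.degrees(s["tool_rot"][2]); r=None
    if yaw_deg is not None:
        dy=(yaw_deg-y+180)%360-180; r=-dy/6
    print("t",round(s["time"],2),"tcp",s["tool_pos"].round(4),"rot",np.degrees(s["tool_rot"]).round(2),"q",s["qpos"].round(2),"F",s["contact_force"].round(1),"open",round(s["opening"],4)); print("delta",d.round(2),"roll",r)
E
python3 -m crank '{"claw":[1,1,1,1,1,1,1,1],"delta_pos":[[15.9,-10.6,0],[15.9,-10.6,0],[15.9,-10.6,0],[15.9,-10.6,0],[15.9,-10.6,0],[15.9,-10.6,0],[15.9,-10.6,0],[15.9,-10.6,0]],"roll":[-10,-10,-10,-10,-10,-10,-10,-10]}'
python3 -c "
from h import *
plan((.45,.05,.226),200)"
```

```text
time: 1.02
tool_pos: [0.3553, -0.2572, 0.227]
tool_rot: [3.141, 0.0, 1.262]
contact_force: [0.3, -0.4, 0.2]
opening: 0.0917
t 1.02 tcp [ 0.3553 -0.2572  0.227 ] rot [1.7996e+02 2.0000e-02 7.2290e+01] q [-0.8   0.18  1.74 -0.    1.21 -0.49] F [ 0.3 -0.4  0.2] open 0.0917
delta [12.86 -0.13  0.03] roll -21.28569168919799
```

```bash

python3 -m crank '{"claw":[1,1,1,1,1,1,1,1],"delta_pos":[[12.9,-0.1,0],[12.9,-0.1,0],[12.9,-0.1,0],[12.9,-0.1,0],[12.9,-0.1,0],[12.9,-0.1,0],[12.9,-0.1,0],[12.9,-0.1,0]],"roll":[-10,-10,-10,-10,-10,-10,-10,-10]}'
python3 -c "
from h import *
plan((.414,.262,.226),200)"
```

```text
time: 1.68
tool_pos: [0.4523, 0.0516, 0.2269]
tool_rot: [3.141, 0.0, 2.263]
contact_force: [0.3, -0.5, 0.4]
opening: 0.0914
t 1.68 tcp [0.4523 0.0516 0.2269] rot [1.7995e+02 1.0000e-02 1.2968e+02] q [-0.06  0.21  1.7   0.    1.22 -0.75] F [ 0.3 -0.5  0.4] open 0.0914
delta [7.46 4.19 0.04] roll -11.720515124089095
```

```bash

python3 -m crank '{"claw":[1,1,1,1,1,1,1,1],"delta_pos":[[7.5,4.2,0],[7.5,4.2,0],[7.5,4.2,0],[7.5,4.2,0],[7.5,4.2,0],[7.5,4.2,0],[7.5,4.2,0],[7.5,4.2,0]],"roll":[-11.7,-11.7,-11.7,-11.7,-11.7,-11.7,-11.7,-11.7]}'
python3 - <<'E'
from h import *
plan((.414,.262,.226),200)
s=robot.observe(); c=robot.read_camera("wrist"); cv2.imwrite("pics/w1.png",c["color"])
E
```

```text
time: 2.35
tool_pos: [0.414, 0.2614, 0.2265]
tool_rot: [-3.141, -0.0, -3.018]
contact_force: [-0.6, 0.2, -0.6]
opening: 0.0919
t 2.35 tcp [0.414  0.2614 0.2265] rot [-1.7999e+02 -2.0000e-02 -1.7294e+02] q [ 0.41  0.28  1.62 -0.    1.25 -1.29] F [-0.6  0.2 -0.6] open 0.0919
delta [-0.    0.03  0.02] roll -2.157429488568217
```

View pics/w1.png

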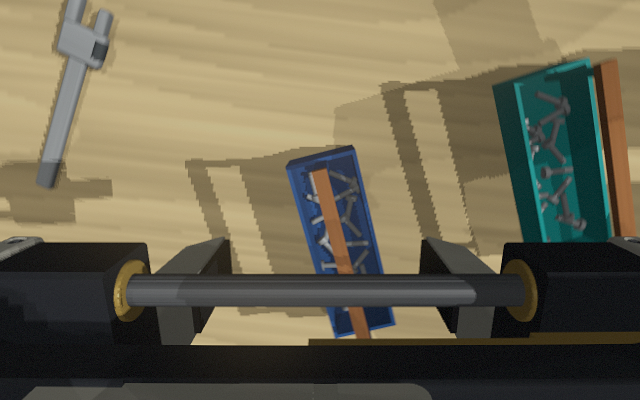

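The wrist picture shows the blue tote between the fingers. Its bar runs from (319,170), the robot end, to about (362,338).

```bash
python3 - <<'E'
from h import *
s=robot.observe(); c=robot.read_camera("wrist"); h=cv2.cvtColor(c["color"],cv2.COLOR_BGR2HSV)
m=cv2.inRange(h,(5,120,60),(15,255,255)); m[:,420:]=0;m[:,:290]=0
P=[]
for y in list(range(176,270,4))+list(range(310,330,4)):
    xs=np.nonzero(m[y])[0]
    if len(xs)>5: p=onz(c,((xs.min()+xs.max())/2,y),.113,s); P.append(p); 
    if y%12==0: print(y,xs.min() if len(xs) else 0,xs.max() if len(xs) else 0)
P=np.array(P); k=np.polyfit(P[:,0],P[:,1],1); yaw=np.degrees(np.arctan(k[0])); print("yaw",yaw,"res",np.abs(np.polyval(k,P[:,0])-P[:,1]).max())
top=np.nonzero(m[:,314:324].sum(1)>0)[0].min(); e=onz(c,(319,top),.113,s); print("near end",top,e)
u=np.array([np.cos(np.radians(yaw)),np.sin(np.radians(yaw))])
g=np.array([e[0],np.polyval(k,e[0])])+.025*u; print("grasp",g,"mid",g+.075*u)
plan((*g,.090),yaw+180)
E
```

```text
180 315 329
192 318 332
204 321 335
216 324 338
228 327 341
240 330 344
252 333 347
264 337 350
yaw 21.06004365750881 res 0.00041163838644531214
near end 168 [0.39082798 0.25336471 0.113     ]
grasp [0.41415808 0.26238941] mid [0.48414841 0.28934037]
t 2.45 tcp [0.4144 0.2605 0.2266] rot [-1.7999e+02 -1.0000e-02 -1.7333e+02] q [ 0.4   0.28  1.62 -0.    1.25 -1.28] F [ 0.1  0.3 -0.2] open 0.0917
delta [0.   0.08 5.46] roll -2.3983821238222163
```

```bash

python3 -m crank '{"claw":[1,1,1,1,1,1,1,1],"delta_pos":[[0,0.06,0],[0,0.06,0],[0,0.06,1],[0,0.06,2.3],[0,0.06,3.6],[0,0.06,4.6],[0,0.06,5.45],[0,0.06,5.45]],"roll":[-1,-2.35,-2.35,-2.35,-2.35,-2.35,-2.35,-2.35]}' 60
python3 - <<'E'
from h import *
plan((.4142,.2624,.090),201.06)
c=robot.read_camera("wrist"); cv2.imwrite("pics/w2.png",c["color"])
E
```

```text
time: 3.12
tool_pos: [0.4122, 0.2602, 0.0868]
tool_rot: [-3.141, -0.008, -2.786]
contact_force: [-0.7, 0.7, -0.1]
opening: 0.0915
t 3.12 tcp [0.4122 0.2602 0.0868] rot [-179.97   -0.44 -159.63] q [ 0.41  0.45  1.81 -0.    0.9  -1.52] F [-0.7  0.7 -0.1] open 0.0915
delta [-0.11  0.05 -0.13] roll -0.11567115541155697
```

View pics/w2.png

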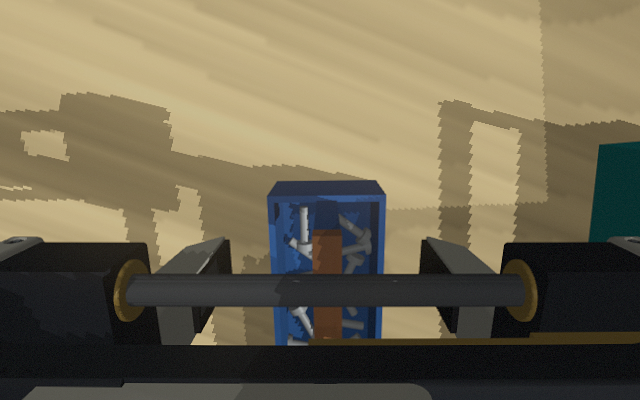

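The bar at (327,270) is centred between the fingers and lies square to them. I'll close at 60 N.

```bash

python3 -m crank '{"claw":[1,1,0,0,0,0,0,0],"delta_pos":[[0,0,0],[0,0,0],[0,0,0],[0,0,0],[0,0,0],[0,0,0],[0,0,0],[0,0,0]],"roll":[-0.1,-0.1,-0.1,-0.1,-0.1,-0.1,-0.1,-0.1]}' 60
python3 -c "
from h import *
plan((.4142,.2624,.090),201.06)"
```

```text
time: 3.83
tool_pos: [0.4145, 0.2617, 0.0905]
tool_rot: [-3.141, 0.0, -2.771]
contact_force: [0.9, -0.1, -0.6]
opening: 0.0564
t 3.83 tcp [0.4145 0.2617 0.0905] rot [-1.7999e+02  1.0000e-02 -1.5876e+02] q [ 0.41  0.44  1.8  -0.    0.9  -1.53] F [ 0.9 -0.1 -0.6] open 0.0564
delta [-0.    0.03  0.02] roll 0.030464736260986076
```

```bash

python3 -m crank '{"claw":[0,0,0,0,0,0,0,0],"delta_pos":[[0,0,0],[0,0,0],[0,0,0],[0,0,0],[0,0,0],[0,0,0],[0,0,0],[0,0,0]],"roll":[0,0,0,0,0,0,0,0]}' 60
python3 -m crank '{"claw":[0,0,0,0,0,0,0,0],"delta_pos":[[0,0,0],[0,0,0],[0,0,0],[0,0,0],[0,0,0],[0,0,0],[0,0,0],[0,0,0]],"roll":[0,0,0,0,0,0,0,0]}' 60

```

```text
time: 4.5
tool_pos: [0.4144, 0.2616, 0.0903]
tool_rot: [-3.142, -0.0, -2.771]
contact_force: [0.1, 0.5, -1.0]
opening: 0.0115
time: 5.17
tool_pos: [0.4144, 0.2616, 0.0904]
tool_rot: [-3.141, -0.0, -2.771]
contact_force: [-0.9, -0.2, -1.4]
opening: 0.0111
```

```bash

python3 -m crank '{"claw":[0,0,0,0,0,0,0,0],"delta_pos":[[0,0,-0.4],[0,0,-1.0],[0,0,-1.6],[0,0,-2.2],[0,0,-2.8],[0,0,-3.4],[0,0,-3.6],[0,0,-3.6]],"roll":[0,0,0,0,0,0,0,0]}' 60
python3 - <<'E'
from h import *
plan((.39,.10,.180),180)
for n in ("wrist","scene"):
    c=robot.read_camera(n); cv2.imwrite(f"pics/l_{n}.png",c["color"] if n=="wrist" else cv2.resize(c["color"][120:320,250:500],None,fx=3,fy=3))
E
```

```text
time: 5.83
tool_pos: [0.4149, 0.2619, 0.1814]
tool_rot: [3.142, 0.002, -2.771]
contact_force: [1.1, 0.1, -2.4]
opening: 0.0111
t 5.83 tcp [0.4149 0.2619 0.1814] rot [ 1.8000e+02  1.3000e-01 -1.5876e+02] q [ 0.41  0.32  1.69 -0.    1.13 -1.53] F [ 1.1  0.1 -2.4] open 0.0111
delta [ 3.28 -5.67  0.05] roll 3.5401363094163876
```

View pics/l_scene.png

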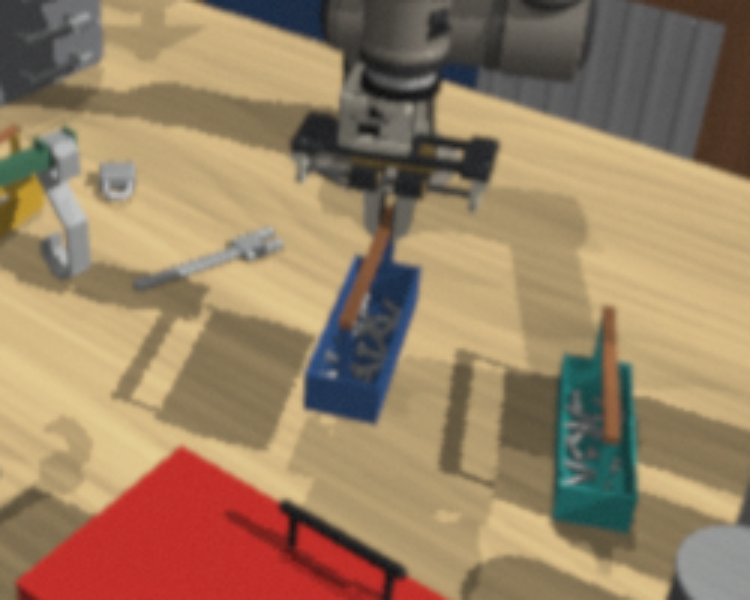

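View pics/l_wrist.png

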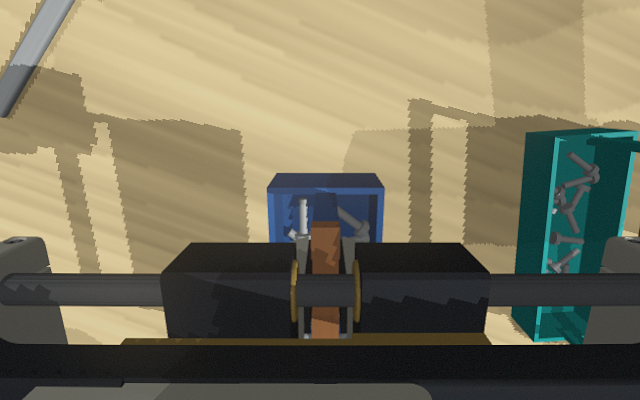

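The tote is lifted and hangs from the bar. The bar's far end is at scene pixel ~(366,227), which I'll use to check sag.

```bash
python3 - <<'E'
from h import *
c=robot.read_camera("scene"); s=robot.observe()
y=s["tool_rot"][2]+np.pi; u=np.array([np.cos(y),np.sin(y),0]); n=np.array([-u[1],u[0],0]); g=s["tool_pos"]+[0,0,.019]
im=c["color"][120:320,250:500]; h=cv2.cvtColor(im,cv2.COLOR_BGR2HSV); m=cv2.inRange(h,(4,110,50),(15,255,255)); m[:,:100]=0; m[:,160:]=0
ys,xs=np.nonzero(m); xs=xs+250; ys=ys+120
for r in range(ys.min(),ys.max()+1,3):
    x=xs[ys==r]
    if len(x)==0: continue
    o,v=ray(c,(x.mean(),r)); t=((g-o)@n)/(v@n); p=o+v*t; print(r,len(x),"along",round((p-g)@u,4),"z",p[2].round(4))
print(g)
E
```

```text
189 3 along 0.0017 z 0.2146
192 2 along 0.0058 z 0.2065
195 3 along 0.0099 z 0.1985
198 5 along 0.0229 z 0.1958
201 4 along 0.0441 z 0.1986
204 4 along 0.0565 z 0.196
207 5 along 0.0768 z 0.1987
210 5 along 0.0886 z 0.1961
213 4 along 0.1079 z 0.1987
216 4 along 0.1193 z 0.1963
219 3 along 0.1377 z 0.1988
222 4 along 0.1415 z 0.1914
225 4 along 0.1524 z 0.189
228 3 along 0.1699 z 0.1916
312 4 along -0.7322 z -1.1396
315 4 along -1.1893 z -1.683
318 3 along -2.0826 z -2.7402
[0.41383443 0.2613937  0.1984059 ]
```

The bar is level within a few mm. I'll go round the robot side of the hook to its -y side, at the entry height.

```bash
python3 -c "
from h import *
plan((.395,.02,.180),173)"
```

```text
t 5.98 tcp [0.4138 0.2614 0.1794] rot [-1.7999e+02 -1.1000e-01 -1.5876e+02] q [ 0.41  0.32  1.69 -0.    1.13 -1.53] F [ 0.2  1.3 -1.6] open 0.0114
delta [ 4.2  -8.73 -0.01] roll 4.706916886713922
```

```bash

python3 -m crank '{"claw":[0,0,0,0,0,0,0,0],"delta_pos":[[0.4,-0.8,0],[0.9,-1.9,0],[1.5,-3.1,0],[2.1,-4.3,0],[2.7,-5.6,0],[3.3,-6.8,0],[3.8,-7.9,0],[4.2,-8.7,0]],"roll":[0.5,1.1,1.7,2.3,2.9,3.5,4.1,4.7]}' 60
python3 - <<'E'
from h import *
plan((.395,-.05,.180),173)
E
```

```text
time: 6.65
tool_pos: [0.3945, 0.0188, 0.1796]
tool_rot: [-3.141, -0.002, 3.016]
contact_force: [-0.0, 0.3, -2.0]
opening: 0.011
t 6.65 tcp [0.3945 0.0188 0.1796] rot [-1.7997e+02 -1.0000e-01  1.7281e+02] q [-0.15  0.16  1.92 -0.    1.06 -1.59] F [-0.   0.3 -2. ] open 0.011
delta [-0.37 -2.73 -0.01] roll -0.03189518213973012
```

```bash

python3 -m crank '{"claw":[0,0,0,0,0,0,0,0],"delta_pos":[[0,-0.3,0],[0,-0.8,0],[-0.1,-1.3,0],[-0.3,-1.3,0],[-0.7,-1.3,0],[-1.2,-1.3,0],[-1.7,-1.3,0],[-2.2,-1.3,0]],"roll":[0,0,0,0,0,0,0,0]}' 60
python3 - <<'E'
from h import *
plan((.5476,-.0314,.180),173)
T=robot.read_camera("top");S=robot.read_camera("scene")
a=cv2.resize(T["color"][120:270,290:410],None,fx=3,fy=3); b=cv2.resize(S["color"][130:280,200:340],None,fx=3,fy=3)
cv2.imwrite("pics/m1.png",np.hstack([a,b]))
E
```

```text
time: 7.32
tool_pos: [0.4474, -0.017, 0.1801]
tool_rot: [3.141, -0.0, 3.022]
contact_force: [-0.4, -0.9, -1.0]
opening: 0.0113
t 7.32 tcp [ 0.4474 -0.017   0.1801] rot [ 1.7997e+02 -1.0000e-02  1.7313e+02] q [-0.21  0.25  1.8   0.    1.1  -1.66] F [-0.4 -0.9 -1. ] open 0.0113
delta [-4.05 -0.09  0.  ] roll 0.021484536691659173
```

View pics/m1.png

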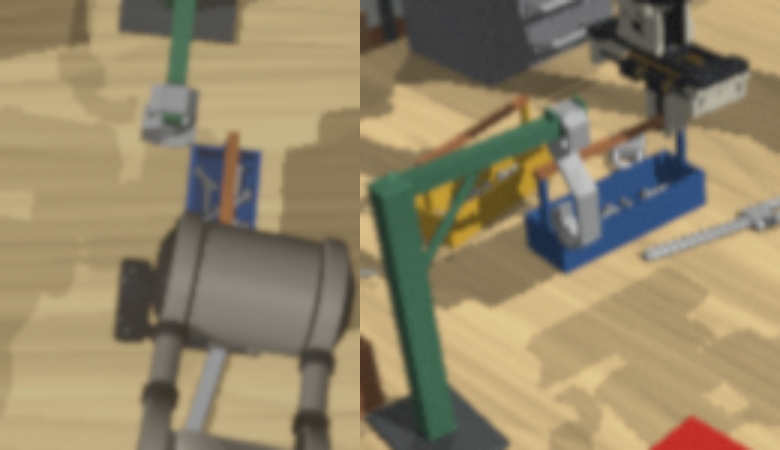

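The tote is on the -y side of the hook, pointing past it; the bar's far end is at top pixel (368,165), clear of the hook at (346,158). I'll advance along the hook's axis.

```bash

python3 -m crank '{"claw":[0,0,0,0,0,0,0,0],"delta_pos":[[-0.5,0,0],[-1.1,0,0],[-1.8,0,0],[-2.5,0,0],[-3.2,0,0],[-3.7,-0.1,0],[-4.05,-0.1,0],[-4.05,-0.1,0]],"roll":[0,0,0,0,0,0,0,0]}' 60
python3 - <<'E'
from h import *
plan((.5476,-.0314,.180),173)
T=robot.read_camera("top");S=robot.read_camera("scene")
a=cv2.resize(T["color"][80:200,310:400],None,fx=4,fy=4); b=cv2.resize(S["color"][150:270,180:290],None,fx=4,fy=4)
cv2.imwrite("pics/m2.png",np.hstack([a,b])); cv2.imwrite("pics/m2s.png",S["color"])
E
```

```text
time: 8.08
tool_pos: [0.5473, -0.0323, 0.1798]
tool_rot: [3.141, -0.0, 3.021]
contact_force: [-0.5, 0.1, -1.8]
opening: 0.0111
t 8.08 tcp [ 0.5473 -0.0323  0.1798] rot [ 1.7999e+02 -1.0000e-02  1.7308e+02] q [-0.2   0.43  1.53  0.    1.18 -1.65] F [-0.5  0.1 -1.8] open 0.0111
delta [-0.01  0.04 -0.01] roll 0.014155124522398902
```

View pics/m2.png

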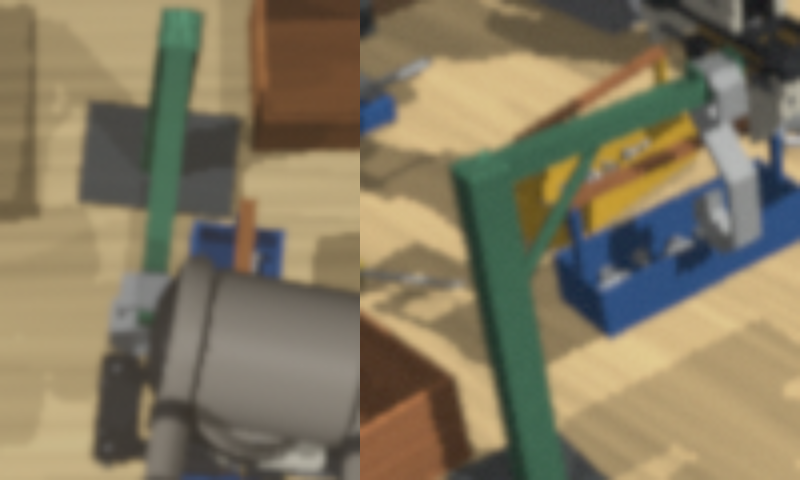

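```bash
python3 - <<'E'
from h import *
S=robot.read_camera("scene"); s=robot.observe()
y=s["tool_rot"][2]+np.pi; u=np.array([np.cos(y),np.sin(y),0]); n=np.array([-u[1],u[0],0]); g=s["tool_pos"]+[0,0,.019]
def onplane(uv,q):
    o,v=ray(S,uv); return o+v*((q-o)@n)/(v@n)
for uv in((232.5,199.5),(240,196),(247,193)):
    p=onplane(uv,g); print("bar",(p-g)@u,p.round(4))
# hook points: plane y_hook through tip
seat=np.array([.63,.024,.15])
P=[seat+dx*u+dy*n+[0,0,dz] for dx,dy,dz in((12,-24,27),(-12,-24,27),(0,0,0),(12,24,65),(-12,24,65),(12,24,12),(12,-24,12),(0,0,145),(0,-65,45)) for dx,dy,dz in [(dx/1e3,dy/1e3,dz/1e3)]]
im=S["color"].copy(); b=cv2.resize(im[150:270,180:290],None,fx=5,fy=5,interpolation=cv2.INTER_CUBIC)
for q in proj(S,np.array(P)): cv2.circle(b,tuple(int(v) for v in ((q-[180,150]+.5)*5)),3,(0,0,255),-1)
cv2.imwrite("pics/m3.png",b)
E
```

```text
bar 0.16938924822661575 [ 0.7135 -0.0526  0.1949]
bar 0.14325227757398626 [ 0.6876 -0.0495  0.1957]
bar 0.1184015388128776 [ 0.6629 -0.0465  0.1955]
```

View pics/m3.png

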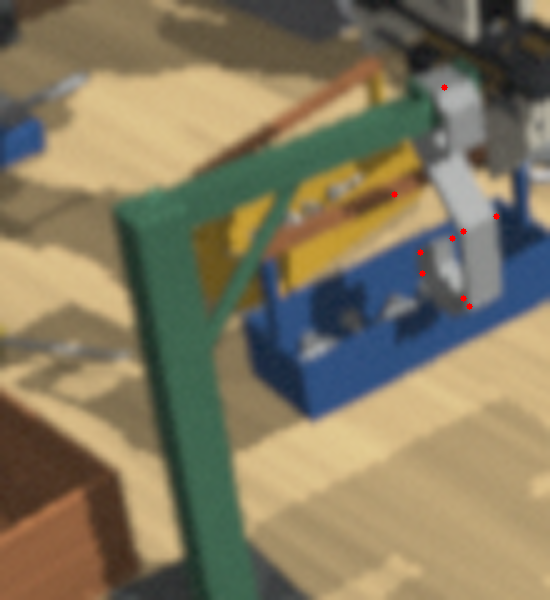

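The projected hook points fall on the hook's tip, elbow and top. The bar is level at z≈0.196, so it clears the tip (0.177) by about 15 mm. I'll slide in sideways.

```bash

python3 -m crank '{"claw":[0,0,0,0,0,0,0,0],"delta_pos":[[0,0.2,0],[0,0.5,0],[0,0.9,0],[0,1.3,0],[0,1.7,0],[0,2.1,0],[0,2.4,0],[0,2.6,0]],"roll":[0,0,0,0,0,0,0,0]}' 60
python3 - <<'E'
from h import *
plan((.5555,.0331,.180),173)
T=robot.read_camera("top");S=robot.read_camera("scene")
s=robot.observe(); y=s["tool_rot"][2]+np.pi; u=np.array([np.cos(y),np.sin(y),0]); m=s["tool_pos"]+[0,0,.016]+.075*u
b=cv2.resize(S["color"][150:270,180:290],None,fx=5,fy=5,interpolation=cv2.INTER_CUBIC)
for q in proj(S,np.array([m,m+.1*u])): cv2.circle(b,tuple(int(v) for v in ((q-[180,150]+.5)*5)),2,(0,0,255),-1)
cv2.imwrite("pics/m4.png",b)
E
```

```text
time: 8.9
tool_pos: [0.5542, 0.0332, 0.1804]
tool_rot: [3.142, 0.0, 3.021]
contact_force: [-0.4, 0.2, -2.6]
opening: 0.0107
t 8.9 tcp [0.5542 0.0332 0.1804] rot [179.99   0.   173.11] q [-0.08  0.44  1.51  0.    1.19 -1.53] F [-0.4  0.2 -2.6] open 0.0107
delta [-0.05  0.    0.02] roll 0.017792246585306277
```

View pics/m4.png

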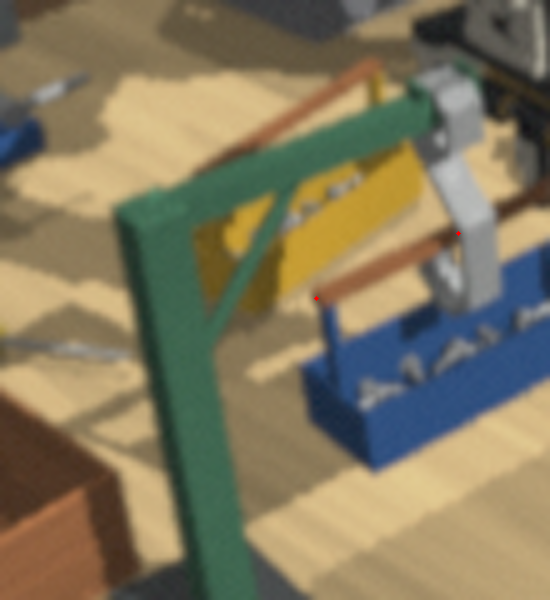

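The bar lies across the mouth, between tip and stem, the hook hasn't moved, and there's no contact force. I'll lower it.

```bash

python3 -m crank '{"claw":[0,0,0,0,0,0,0,0],"delta_pos":[[0,0,0.2],[0,0,0.4],[0,0,0.7],[0,0,1.0],[0,0,1.2],[0,0,1.4],[0,0,1.5],[0,0,1.5]],"roll":[0,0,0,0,0,0,0,0]}' 60
python3 - <<'E'
from h import *
plan((.5555,.0331,.135),173)
S=robot.read_camera("scene")
b=cv2.resize(S["color"][150:270,180:290],None,fx=5,fy=5,interpolation=cv2.INTER_CUBIC)
cv2.imwrite("pics/m5.png",b)
E
```

```text
time: 9.67
tool_pos: [0.5538, 0.0317, 0.1421]
tool_rot: [-3.141, -0.001, 3.02]
contact_force: [-0.6, -0.8, -1.2]
opening: 0.011
t 9.67 tcp [0.5538 0.0317 0.1421] rot [-1.7999e+02 -8.0000e-02  1.7304e+02] q [-0.08  0.48  1.56 -0.    1.1  -1.53] F [-0.6 -0.8 -1.2] open 0.011
delta [-0.06  0.06  0.28] roll 0.005851760027899407
```

View pics/m5.png

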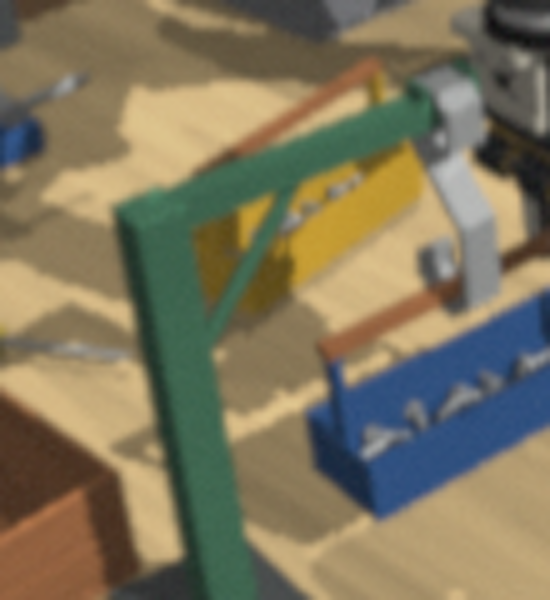

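The bar is down inside the loop behind the tip at (437,260). The bar middle is ~2 mm short of the hook along x, so I'll correct that and lower the rest of the way while watching force.

```bash

python3 -m crank '{"claw":[0,0,0,0,0,0,0,0],"delta_pos":[[-0.08,0,0],[-0.08,0.03,0.05],[-0.08,0.05,0.1],[-0.08,0.05,0.15],[-0.08,0.05,0.15],[-0.08,0.05,0.15],[-0.08,0.05,0.15],[-0.08,0.05,0.15]],"roll":[0,0,0,0,0,0,0,0]}' 60
python3 -c "
from h import *
plan((.5560,.0331,.135),173)"
python3 -m crank '{"claw":[0,0,0,0,0,0,0,0],"delta_pos":[[0,0,0.04],[0,0,0.08],[0,0,0.1],[0,0,0.1],[0,0,0.1],[0,0,0.1],[0,0,0.1],[0,0,0.1]],"roll":[0,0,0,0,0,0,0,0]}' 60
python3 - <<'E'
from h import *
plan((.5560,.0331,.135),173)
S=robot.read_camera("scene")
b=cv2.resize(S["color"][150:270,180:290],None,fx=5,fy=5,interpolation=cv2.INTER_CUBIC)
cv2.imwrite("pics/m6.png",b)
E
```

```text
time: 10.38
tool_pos: [0.5563, 0.0328, 0.1393]
tool_rot: [-3.141, 0.0, 3.02]
contact_force: [0.0, 0.1, -1.7]
opening: 0.0112
t 10.38 tcp [0.5563 0.0328 0.1393] rot [-1.7999e+02  1.0000e-02  1.7305e+02] q [-0.08  0.48  1.56 -0.    1.1  -1.53] F [ 0.   0.1 -1.7] open 0.0112
delta [0.01 0.01 0.17] roll 0.007785312963501194
time: 11.05
tool_pos: [0.5563, 0.0327, 0.1367]
tool_rot: [-3.141, 0.0, 3.02]
contact_force: [-0.1, 1.2, -2.3]
opening: 0.0106
t 11.05 tcp [0.5563 0.0327 0.1367] rot [-179.99    0.    173.04] q [-0.08  0.49  1.56 -0.    1.09 -1.53] F [-0.1  1.2 -2.3] open 0.0106
delta [0.01 0.01 0.07] roll 0.007229262658777695
```

View pics/m6.png

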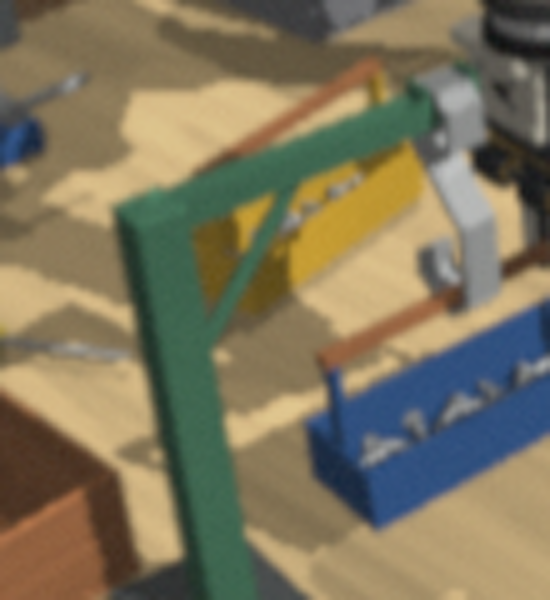

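```bash

for i in 1; do :; done
python3 -m crank '{"claw":[0,0,0,0,0,0,0,0],"delta_pos":[[0,0,0.04],[0,0,0.08],[0,0,0.1],[0,0,0.1],[0,0,0.1],[0,0,0.1],[0,0,0.1],[0,0,0.1]],"roll":[0,0,0,0,0,0,0,0]}' 60
python3 -m crank '{"claw":[0,0,0,0,0,0,0,0],"delta_pos":[[0,0,0],[0,0,0.03],[0,0,0.06],[0,0,0.06],[0,0,0.06],[0,0,0.06],[0,0,0.06],[0,0,0.06]],"roll":[0,0,0,0,0,0,0,0]}' 60

```

```text
time: 11.77
tool_pos: [0.5564, 0.0327, 0.1344]
tool_rot: [-3.142, 0.001, 3.02]
contact_force: [-0.2, 0.2, 1.1]
opening: 0.0113
time: 12.43
tool_pos: [0.5565, 0.0327, 0.1329]
tool_rot: [-3.142, 0.001, 3.02]
contact_force: [0.2, -0.1, 4.8]
opening: 0.0109
```

The bar is seated: the force went from -2 to +4.8 N. I'll ease back 1.2 mm to unload, then release.

```bash

python3 -m crank '{"claw":[0,0,0,0,0,0,0,0],"delta_pos":[[0,0,-0.03],[0,0,-0.05],[0,0,-0.05],[0,0,-0.05],[0,0,-0.05],[0,0,-0.05],[0,0,-0.05],[0,0,-0.05]],"roll":[0,0,0,0,0,0,0,0]}' 10
python3 -m crank '{"claw":[0.15,0.2,0.25,0.3,0.35,0.4,0.4,0.4],"delta_pos":[[0,0,0],[0,0,0],[0,0,0],[0,0,0],[0,0,0],[0,0,0],[0,0,0],[0,0,0]],"roll":[0,0,0,0,0,0,0,0]}'
python3 - <<'E'
from h import *
plan((.5560,.0331,.2),173)
S=robot.read_camera("scene")
b=cv2.resize(S["color"][130:270,180:320],None,fx=4,fy=4,interpolation=cv2.INTER_CUBIC)
cv2.imwrite("pics/m7.png",b)
E
```

```text
time: 13.1
tool_pos: [0.5561, 0.0328, 0.1338]
tool_rot: [-3.141, -0.0, 3.02]
contact_force: [-0.7, 0.4, -1.4]
opening: 0.0116
time: 13.77
tool_pos: [0.5563, 0.0327, 0.134]
tool_rot: [-3.142, 0.0, 3.02]
contact_force: [0.2, -0.1, -0.4]
opening: 0.0366
t 13.77 tcp [0.5563 0.0327 0.134 ] rot [-180.      0.    173.04] q [-0.08  0.49  1.57 -0.    1.09 -1.53] F [ 0.2 -0.1 -0.4] open 0.0366
delta [ 0.01  0.01 -2.64] roll 0.007200450565003773
```

View pics/m7.png

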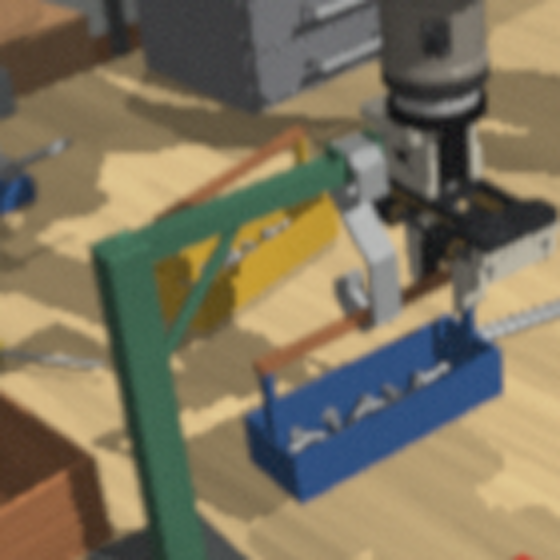

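Released: the tote hangs from the loop and looks level. I'll back off straight up, then towards the robot.

```bash

python3 -m crank '{"claw":[0.6,0.6,0.6,0.6,0.6,0.6,0.6,0.6],"delta_pos":[[0,0,0],[0,0,0],[0,0,-0.3],[0,0,-0.8],[0,0,-1.4],[0,0,-2.0],[0,0,-2.6],[0,0,-3.2]],"roll":[0,0,0,0,0,0,0,0]}'
python3 -m crank '{"claw":[0.6,0.6,0.6,0.6,0.6,0.6,0.6,0.6],"delta_pos":[[0,0,-0.5],[0.3,0,-0.8],[1,0,-0.8],[2,0,-0.8],[3,0,-0.8],[4,0,-0.8],[5,0,-0.8],[5,0,-0.8]],"roll":[0,0,0,0,0,0,0,0]}'
python3 - <<'E'
from h import *
plan((.45,.03,.2),173)
for k in (0,1):
    S=robot.read_camera("scene"); b=cv2.resize(S["color"][130:270,180:320],None,fx=4,fy=4,interpolation=cv2.INTER_CUBIC); cv2.imwrite(f"pics/f{k}.png",b)
T=robot.read_camera("top"); cv2.imwrite("pics/f_top.png",T["color"])
E
```

```text
time: 14.48
tool_pos: [0.5563, 0.0327, 0.2153]
tool_rot: [-3.142, 0.001, 3.02]
contact_force: [-0.9, 0.9, -0.4]
opening: 0.0549
time: 15.15
tool_pos: [0.4276, 0.0486, 0.234]
tool_rot: [-3.141, -0.003, 3.021]
contact_force: [0.1, 0.2, 0.3]
opening: 0.0554
t 15.15 tcp [0.4276 0.0486 0.234 ] rot [-1.7999e+02 -1.7000e-01  1.7309e+02] q [-0.07  0.16  1.75  0.    1.23 -1.52] F [0.1 0.2 0.3] open 0.0554
delta [-0.98 -0.63  1.36] roll 0.01446892282262032
```

View pics/f0.png

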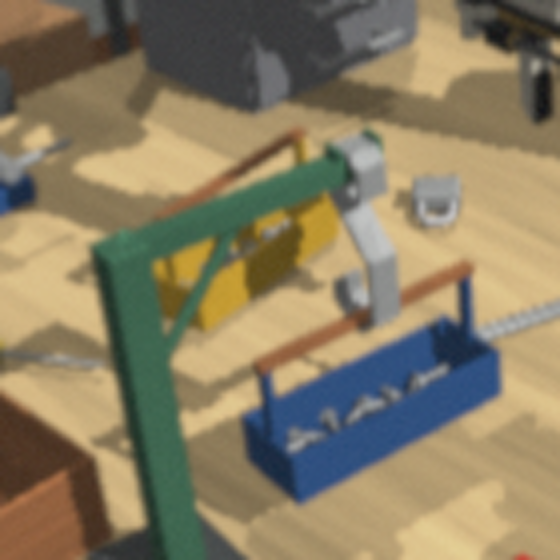

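View pics/f_top.png

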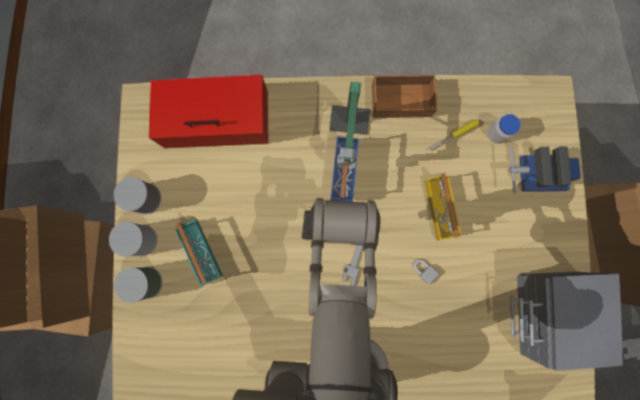

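The tote hangs in the hook, and the yellow tote hasn't moved (442,207). I'll wait for any swing to die down, then check stillness and level.

```bash

for k in 1; do :; done
cat > lv.py <<'E'
from h import *
S=robot.read_camera("scene"); im=S["color"]; h=cv2.cvtColor(im,cv2.COLOR_BGR2HSV)
m=cv2.inRange(h,(4,110,50),(15,255,255)); z=np.zeros_like(m); z[190:228,240:302]=255; m&=z
n,l,st,_=cv2.connectedComponentsWithStats(m)
ys,xs=np.nonzero(np.isin(l,[i for i in range(1,n) if st[i,4]>8])); p=np.c_[xs,ys].astype(float)
y=np.radians(-7); u=np.array([np.cos(y),np.sin(y),0]); nn=np.array([-u[1],u[0],0]); q=np.array([.63,.024,.154])
def pl(uv):
    o,v=ray(S,uv); P=o+v*((q-o)@nn)/(v@nn); return (P-q)@u,P[2]
A=np.array([pl(a) for a in p]); k=np.polyfit(A[:,0],A[:,1],1); print("t",robot.observe()["time"],"pitch deg",np.degrees(np.arctan(k[0])),"z mid",k[1],"ends",A[:,0].min(),A[:,0].max())
mb=cv2.inRange(h,(105,120,40),(125,255,255))[200:270,225:315]; Y,X=np.nonzero(mb); print("blue centroid",X.mean()+225,Y.mean()+200,len(X))
E
python3 lv.py
python3 -m crank '{"claw":[0.6,0.6,0.6,0.6,0.6,0.6,0.6,0.6],"delta_pos":[[0,0,0],[0,0,0],[0,0,0],[0,0,0],[0,0,0],[0,0,0],[0,0,0],[0,0,0]],"roll":[0,0,0,0,0,0,0,0]}' >/dev/null
python3 lv.py
python3 -m crank '{"claw":[0.6,0.6,0.6,0.6,0.6,0.6,0.6,0.6],"delta_pos":[[0,0,0],[0,0,0],[0,0,0],[0,0,0],[0,0,0],[0,0,0],[0,0,0],[0,0,0]],"roll":[0,0,0,0,0,0,0,0]}' >/dev/null
python3 lv.py
python3 -m crank '{"claw":[0.6,0.6,0.6,0.6,0.6,0.6,0.6,0.6],"delta_pos":[[0,0,0],[0,0,0],[0,0,0],[0,0,0],[0,0,0],[0,0,0],[0,0,0],[0,0,0]],"roll":[0,0,0,0,0,0,0,0]}'
python3 lv.py; python3 lv.py
```

```text
t 15.35 pitch deg 0.10535931739827856 z mid 0.15426411007514543 ends -0.09816039530763103 0.10086149392695215
blue centroid 273.035175879397 231.07621440536013 1194
t 16.0667 pitch deg 0.0495016100098337 z mid 0.1542450042742213 ends -0.09816039530763103 0.10086149392695215
blue centroid 272.95226130653265 231.18006700167504 1194
t 16.7833 pitch deg 0.06557334508947762 z mid 0.15415515128010715 ends -0.09816039530763103 0.10086149392695215
blue centroid 273.03959561920806 231.1659646166807 1187
time: 17.45
tool_pos: [0.4322, 0.0479, 0.2339]
tool_rot: [-3.141, 0.0, 3.02]
contact_force: [-0.1, -0.2, -0.3]
opening: 0.0551
t 17.5 pitch deg 0.12551831056742424 z mid 0.15434880962595432 ends -0.09816039530763103 0.10086149392695215
blue centroid 272.8577441077441 231.23232323232324 1188
t 17.55 pitch deg 0.031102156040212853 z mid 0.15448591507748502 ends -0.09816039530763103 0.10086149392695215
blue centroid 272.9109243697479 231.2159663865546 1190
```

```bash
python3 -c "
from cell import robot
print(robot.hand_in())"
```

```text
the job is handed in; nothing more can be done
None
```

The blue tote now hangs by its handle in the S-hook's lower loop, and the job was handed in at about 17.6 s of the 51 s allowed. I gripped the handle near its robot end, carried it round to the hook's open side, went in over the tip, lowered it onto the seat, let go and backed away.

**Last checks:**
- **Level:** the bar's pitch is about 0.1°. Tilt across the tote I judged only by eye; it looks level.
- **Seated and centred:** the bar's middle is at a height of 0.154 m, the height expected on the seat. It is centred on the hook to about 1–2 mm, with the tote's underside about 45 mm above the counter.
- **Still:** the tote moved no more than about 0.2 pixel over the last 2 s.
- **Everything else:** the hook is still on the bracket, and the yellow and turquoise totes are where they stood. The gripper is about 0.1 m clear in front of the tote.

The forces reported after each move stayed below about 5 N. No check failed or disagreed.

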